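Feel along the sprung bolts of the tube mount

TASK

Check the four sprung bronze bolts on the wooden picture-tube mount: with the fingers shut and pointing down, run the fingertips along the curved row, beginning at the bolt with the square washer, so that each bolt head in turn is lightly pressed, dips two or three millimetres, and springs up again. Follow the curve and stay low over the wood from one bolt to the next, no more than about 15 mm above the heads, and push no head right down to its stop. Leave the coil and the knob where they stand, and finish with the hand clear and all four heads up.

Things in the scene. Friction and masses are not known exactly. Their poses are not given: they have to be found in the camera images.
- mount: old wooden picture-tube mount: a flat ring of wood lying on the ledge and screwed down by two small feet at its rim; 240 mm outside diameter, 116 mm opening, 30 mm thick, any yaw. Origin: centre of the ring at ledge height (z up). Four bronze bolts stand in a row on its top face along an arc of 90 mm radius about the centre, at -57, -19, 19 and 57 degrees from its own x axis (counter-clockwise from above), 59 mm apart along the arc.
- head1 (a point): top of the head of bolt 1 at rest, 44 mm above the ledge (14 mm above the wood); fixed to the mount, does not dip with the bolt. Bronze domed head 26 mm in diameter, the dome being its upper 5 mm. First of the row: the only one on a square steel washer (40 mm); one end of the row.
- head2 (a point): top of the head of bolt 2 at rest, 44 mm above the ledge (14 mm above the wood); fixed to the mount, does not dip with the bolt. Bronze domed head 26 mm in diameter, the dome being its upper 5 mm. On a round 34 mm steel washer.
- head3 (a point): top of the head of bolt 3 at rest, 44 mm above the ledge (14 mm above the wood); fixed to the mount, does not dip with the bolt. Bronze domed head 26 mm in diameter, the dome being its upper 5 mm. On a round 34 mm steel washer.
- head4 (a point): top of the head of bolt 4 at rest, 44 mm above the ledge (14 mm above the wood); fixed to the mount, does not dip with the bolt. Bronze domed head 26 mm in diameter, the dome being its upper 5 mm. On a round 34 mm steel washer; the other end of the row.
- gap1 (a point): point on the wood's top face (30 mm above the ledge) midway along the arc between bolts 1 and 2
- gap2 (a point): point on the wood's top face (30 mm above the ledge) midway along the arc between bolts 2 and 3
- gap3 (a point): point on the wood's top face (30 mm above the ledge) midway along the arc between bolts 3 and 4
- bolt1 (a joint): how far the sprung head of bolt 1 is pressed down, in m: 0 up, 0.009 on its stop; the spring takes about 1.2 N per mm and brings the head up again when let go
- bolt2 (a joint): how far the sprung head of bolt 2 is pressed down, in m: 0 up, 0.009 on its stop; the spring takes about 1.2 N per mm and brings the head up again when let go
- bolt3 (a joint): how far the sprung head of bolt 3 is pressed down, in m: 0 up, 0.009 on its stop; the spring takes about 1.2 N per mm and brings the head up again when let go
- bolt4 (a joint): how far the sprung head of bolt 4 is pressed down, in m: 0 up, 0.009 on its stop; the spring takes about 1.2 N per mm and brings the head up again when let go
- coil: copper deflection coil, a flared ring 84 mm in diameter and 52 mm tall, standing loose on the ledge inside the mount's opening; origin at the centre of its underside
- knob: grey plastic knob, 34 mm in diameter and 20 mm tall, standing loose on the wood on the side of the ring away from the bolts; origin at the centre of its underside
Not all that is in view belongs to the job. Several things have the shape of the coil; the one meant has the colours described above. There is more than one size of the knob; the job needs the larger.

How it is judged:
On the way, in this order (a step that is already met when the one before it is completed fails the run):
1. the first (square washer) bolt head is touched by the fingertips and dips at least 1.5 mm (value of joint bolt1 above 0.0015 m and horizontal distance between the grasp point and head1 below 0.02 m), for 0.1 s.
2. the fingertips pass low over the wood between bolts 1 and 2, both heads up (value of joint each of bolt1, bolt2 below 0.0012 m and horizontal distance between the grasp point and gap1 below 0.017 m and z of the grasp point in the frame of gap1 below 0.055 m), for 0.05 s.
3. the second bolt head is touched by the fingertips and dips at least 1.5 mm (value of joint bolt2 above 0.0015 m and horizontal distance between the grasp point and head2 below 0.02 m), for 0.1 s.
4. the fingertips pass low over the wood between bolts 2 and 3, both heads up (value of joint each of bolt2, bolt3 below 0.0012 m and horizontal distance between the grasp point and gap2 below 0.017 m and z of the grasp point in the frame of gap2 below 0.055 m), for 0.05 s.
5. the third bolt head is touched by the fingertips and dips at least 1.5 mm (value of joint bolt3 above 0.0015 m and horizontal distance between the grasp point and head3 below 0.02 m), for 0.1 s.
6. the fingertips pass low over the wood between bolts 3 and 4, both heads up (value of joint each of bolt3, bolt4 below 0.0012 m and horizontal distance between the grasp point and gap3 below 0.017 m and z of the grasp point in the frame of gap3 below 0.055 m), for 0.05 s.
7. the fourth bolt head is touched by the fingertips and dips at least 1.5 mm (value of joint bolt4 above 0.0015 m and horizontal distance between the grasp point and head4 below 0.02 m), for 0.1 s.
At the end, for the whole second after the job is handed in: all four bolt heads are up again (within 0.8 mm), and the coil and the knob are at rest within 10 mm of where they stood (value of joint each of bolt1, bolt2, bolt3, bolt4 below 0.0008 m and distance of each of coil, knob from where it was at the start of the episode below 0.01 m and linear speed of each of coil, knob below 0.02 m/s); the robot touches nothing.
It fails at once if a bolt head is pushed down to its stop (more than 7.5 mm) (value of joint any of bolt1, bolt2, bolt3, bolt4 above 0.0075 m).
It fails at once if the coil or the knob is shifted, lifted or carried by more than 10 mm (distance of any of coil, knob from where it was at the start of the episode above 0.01 m).
It also fails if it takes over 40 s, if anything falls off the work surface, if the arm or the gripper's body presses on something with over 40 N, if the wrist force passes 120 N, or if a joint passes its speed limit or range.

ROBOT

A 7-joint arm with a two-finger parallel gripper is mounted at the origin on the work surface. World frame = base frame: x ahead of the robot, y to its left, z up, the work surface at z = 0. Lengths are in m, angles in rad, forces in N, time in s.
With the tool pointing down it reaches from about 0.425 to 0.925 m from the base axis. Payload 6.8 kg.
Tool frame: the origin (TCP) lies between the finger pads; the fingertips stand r.tcp_to_tips ahead of it and the grasp point (between the pads) lies 3 mm ahead of it (r.tcp_to_tips is the distance from the TCP to the fingertips, in m); z points along the fingers, y is the line along which they close (so a half turn about z gives the same grasp; the last joint's range is limited). The gripper opens to 85 mm and grips with 20 to 120 N. Pads are 22 mm wide; open, the fingers measure 114 mm over their backs; the gripper's body (76 mm by 85 mm) begins 54 mm behind the grasp point. The pads swing forward as they close: fully open they stand 13 mm farther back than shut.
Start: joints at [1.025, 0.477, 0.022, 1.555, -0.011, 1.109, -0.083], TCP at [0.286, -0.611, 0.253] pointing down, gripper open.
Joint ranges: [-2.96, 2.96], [-0.34, 2.1], [-1.41, 1.46], [0.24, 2.44], [-1.37, 4.51], [0.17, 1.92], [-2.96, 2.96]. Speed limits (rad/s): [2.39, 2.39, 3.14, 3.14, 3.14, 3.14, 3.14].

INTERFACE

Orientations are given as a rotation vector (axis times angle).
In Python, from bench import r gives the robot as it stands. The module is installed in compiled form; this text tells all that it offers.
- The arm moves only by the tool step_arm, never from a script. Its argument "moves" is a list of rows, each an object of numbers: "rx", "ry", "rz": the turn, a rotation vector about the tool's x, y, z in degrees; "dx", "dy", "dz": the shift along the tool's x, y, z in mm; "gripper": the opening, from -1 (shut) to 1 (fully open). In form: [{"rx": .., "ry": .., "rz": .., "dx": .., "dy": .., "dz": .., "gripper": ..}, ...]. A call has 1 to 20 rows; each row shifts and turns the commanded pose from where the row before left it, along the tool's axes as they then stand; what a row does not reach is not made up. A row lasts 1/8 s, in which the tool goes at most 62.5 mm and 10.7 degrees, less where a joint would pass 70% of its speed; a pose out of reach is approached as far as the arm can. A call is refused whole if a number of a shift passes 62.5 or a number of a turn 10.7, either way. A call with a gripper value outside its range is refused whole. The fingers move at their own pace and stop on an object; "grip_force" is the grip in N (left out, the last holds). Time passes only in rows, so rows that do not move let the fingers close. It gives the time, the measured TCP pose, the force, the opening and the grip force at its end, in the units of the state.
- r.get_obs(): the state, without advancing time (a new reading comes with each control period).
- r.grab_frame(name): name is "side" or "top"; returns the picture (384x512x3 uint8, blue, green, red); there is no depth.
- r.camera_info(name): a dict with "mtx" (3x3 intrinsics, pixels), "rvec" (rotation vector, rad) and "tvec" (3), from world to camera coordinates, as OpenCV has them. Camera axes: x right, y down, z forward; pixel columns grow to the right and rows downward; lengths in m; the calibration is good to about 2 mm. A picture is of the moment at which its call begins. camera_info takes no time and is no camera call.
- r.hand_in(): hands the job in; it is judged then, once.
The state is a dict: "clock": time; "joints": joint angles; "qvel": joint speeds; "tau": joint torques, N m; "tcp_pos": TCP position; "orientation": TCP orientation; "contact_force": force on the tool from outside, world axes, zero at the start; "moment": the same for the moment, N m; "grip_width": finger opening in m; "gripper_force": force on a finger pad.
Only numpy, scipy, OpenCV 4.12 (cv2) and the standard library are available. Lean on these libraries where they do the work, as an engineer would, in place of code of your own. Each camera call takes 0.05 s, during which the arm holds its last target. There are 200 camera calls.

## Working session

There is one attempt and no reset: what is moved stays moved. The work goes in short steps, Python scripts to look and compute and a tool call to move; the robot and the scene stay as the last step left them, time stands still between calls to the robot, and variables do not carry over. Pictures are saved under pics/ and viewed, at most 10 in all, crops included, and the job is handed in when it is done.

Besides the shell and the picture viewer there is one more tool, called after "Request:" by a JSON object that holds its "api" and its "payload". step_arm: Moves the arm, as the interface text tells. Its arguments: {"type":"object","properties":{"moves":{"type":"array","items":{"type":"object","properties":{"rx":{"type":"number"},"ry":{"type":"number"},"rz":{"type":"number"},"dx":{"type":"number"},"dy":{"type":"number"},"dz":{"type":"number"},"gripper":{"type":"number"}}}},"grip_force":{"type":"number"}},"required":["moves"]}

```bash
mkdir -p pics; python3 - <<'E'
from bench import r
import cv2,numpy as np
for n in("top","side"):
    f=r.grab_frame(n);cv2.imwrite(f"pics/{n}0.png",f)
    i=r.camera_info(n);R=cv2.Rodrigues(np.array(i["rvec"]))[0];print(n,np.array(i["mtx"]).round(1).tolist(),(-R.T@np.array(i["tvec"]).ravel()).round(3),R.round(2).tolist())
o=r.get_obs();print(o["clock"],o["tcp_pos"],o["orientation"],r.tcp_to_tips,o["contact_force"])
E
```

```text
top [[368.0, 0.0, 258.4], [0.0, 368.0, 194.8], [0.0, 0.0, 1.0]] [0.44  0.002 0.713] [[0.01, -1.0, 0.01], [-0.99, -0.01, -0.13], [0.13, -0.01, -0.99]]
side [[372.4, 0.0, 255.8], [0.0, 372.4, 191.0], [0.0, 0.0, 1.0]] [ 0.196 -0.421  0.459] [[0.8, -0.61, -0.0], [-0.36, -0.47, -0.81], [0.49, 0.64, -0.59]]
0.1 [ 0.2859533  -0.61089066  0.25240905] [-3.06507731e+00 -6.81901628e-01  7.68320866e-04] 0.022 [ 0.36560529 -0.56745422  1.56071231]
```

View pics/top0.png

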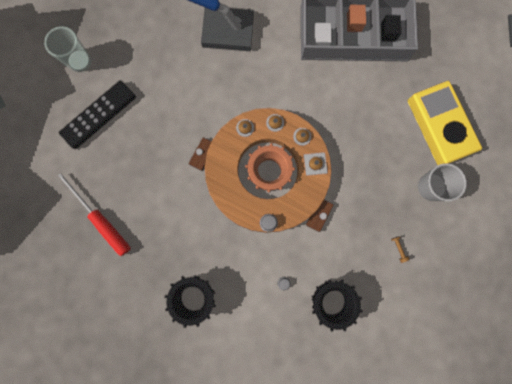

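View pics/side0.png

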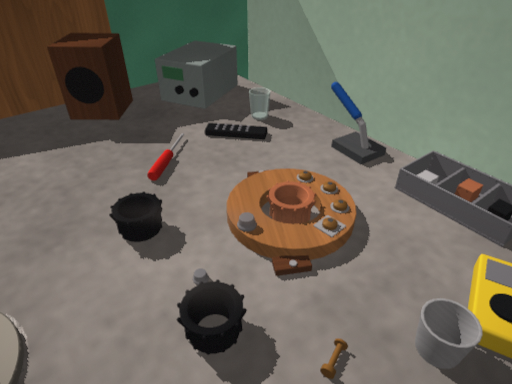

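The top view shows the mount at about (268,170). The square-washer bolt is at (316,163), and the others are at (303,136), (276,122) and (246,127). The copper coil is at (270,167) and the large grey knob at (268,222). Lookalikes are the black coils at (190,300) and (337,304), the small knob at (284,284) and the loose bronze bolt at (401,249). The side view agrees, with the square washer at (330,224).

```bash
cat > h.py <<'E'
from bench import r
import cv2,numpy as np
def cam(n):
    i=r.camera_info(n);R=cv2.Rodrigues(np.array(i["rvec"]))[0];return np.array(i["mtx"]),R,np.array(i["tvec"]).ravel()
def ray(n,p):
    K,R,t=cam(n);return -R.T@t,R.T@np.linalg.inv(K)@[p[0],p[1],1]
def plane(n,p,z):
    c,d=ray(n,p);return c+d*(z-c[2])/d[2]
def tri(a,b):
    P=[np.c_[cam(n)[0]@cam(n)[1],cam(n)[0]@cam(n)[2]] for n in("top","side")]
    X=cv2.triangulatePoints(P[0],P[1],np.array(a,float),np.array(b,float)).ravel();return X[:3]/X[3]
def proj(n,X):
    K,R,t=cam(n);return cv2.projectPoints(np.array(X,float),R,t,K,None)[0].reshape(-1,2)
E
python3 - <<'E'
from h import *
T=cv2.imread("pics/top0.png");S=cv2.imread("pics/side0.png")
# washers: grey, low sat ; heads: dark bronze. crop
a=cv2.resize(T[95:240,185:340],None,fx=3.8,fy=3.8,interpolation=2);b=cv2.resize(S[150:280,215:365],None,fx=2.6,fy=2.6,interpolation=2)
cv2.imwrite("pics/c.png",a)
for n,I,pts in(("top",T,[(316,163),(303,136),(276,122),(246,127)]),("side",S,[(330,224),(340,206),(330,187),(306,176)])):
    for p in pts:
        w=I[p[1]-6:p[1]+7:3,p[0]-9:p[0]+10:3];print(n,p,cv2.cvtColor(w,cv2.COLOR_BGR2HSV)[2].tolist())
    h=cv2.cvtColor(I,cv2.COLOR_BGR2HSV);print("wood",h[pts[2][1]+20 if n=="top" else 225,pts[2][0] if n=="top" else 300])
t=[(316,163),(303,136),(276,122),(246,127)];s=[(330,224),(340,206),(330,187),(306,176)]
for x,y in zip(t,s):print(tri(x,y).round(3))
E
```

```text
top (316, 163) [[173, 6, 173], [16, 145, 165], [15, 136, 158], [23, 12, 82], [14, 116, 112], [16, 84, 91], [11, 29, 142]]
top (303, 136) [[13, 18, 166], [15, 140, 173], [16, 133, 157], [14, 64, 103], [15, 138, 118], [15, 61, 92], [12, 139, 92]]
top (276, 122) [[9, 20, 162], [15, 150, 170], [15, 123, 147], [15, 84, 112], [16, 136, 105], [7, 25, 93], [13, 132, 95]]
top (246, 127) [[15, 24, 170], [16, 150, 167], [14, 101, 121], [15, 78, 111], [16, 148, 102], [30, 11, 94], [13, 145, 127]]
wood [ 13 136 120]
side (330, 224) [[12, 21, 155], [16, 155, 138], [16, 165, 131], [15, 165, 116], [15, 165, 99], [15, 159, 85], [5, 10, 152]]
side (340, 206) [[6, 16, 157], [16, 166, 100], [16, 170, 117], [16, 170, 111], [16, 169, 95], [15, 171, 76], [12, 139, 125]]
side (330, 187) [[8, 18, 158], [16, 160, 121], [16, 167, 127], [16, 169, 110], [16, 171, 91], [12, 33, 102], [13, 161, 170]]
side (306, 176) [[11, 32, 161], [15, 157, 117], [16, 166, 121], [16, 169, 104], [15, 167, 84], [13, 66, 120], [13, 161, 166]]
wood [ 14 159 156]
[ 0.588 -0.114  0.035]
[ 0.64  -0.09   0.034]
[ 0.667 -0.039  0.035]
[0.656 0.018 0.035]
```

View pics/c.png

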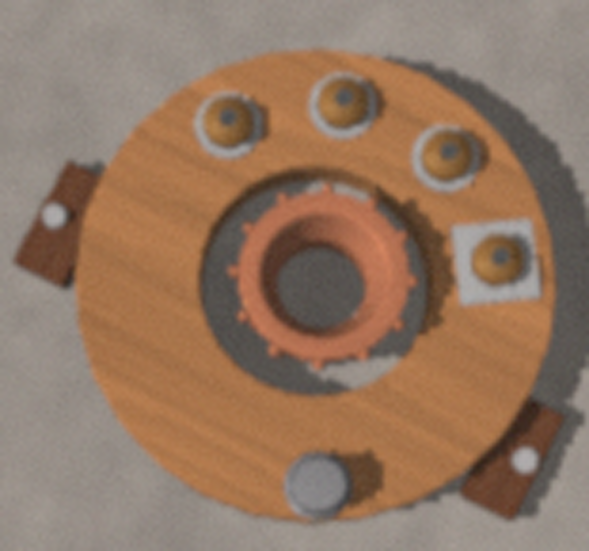

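The crop confirms it: the square washer is at crop (497,262). The round ones follow at (447,158), (344,104) and (229,125), and the coil and knob stand clear. I'll fit the known arc to these points and check it against the ring outline.

```bash
python3 - <<'E'
from h import *
px=np.array([(497,262),(447,158),(344,104),(229,125)])/3.8+[185,95]-.4
W=np.array([plane("top",p,.032)[:2] for p in px])
a=np.radians([-57,-19,19,57]);M=.09*np.c_[np.cos(a),np.sin(a)]
mc,wc=M.mean(0),W.mean(0);U,_,V=np.linalg.svd((M-mc).T@(W-wc));R=(U@V).T
c=wc-R@mc;print("det",np.linalg.det(R),"centre",c.round(4),"yaw",np.degrees(np.arctan2(R[1,0],R[0,0])))
F=M@R.T+c;print("heads",F.round(4).tolist(),"resid mm",((W-F)*1e3).round(1).tolist())
for q in((78,285),(553,285),(316,48),(316,520)):
    p=plane("top",np.array(q)/3.8+[185,95]-.4,.03)[:2];print("rim",np.linalg.norm(p-c).round(4))
g=np.radians([-38,0,38]);G=.09*np.c_[np.cos(g),np.sin(g)]@R.T+c;print("gaps",G.round(4).tolist())
S=proj("side",np.c_[F,[.044]*4]);print("side px",S.round(1).tolist())
np.save("F.npy",F)
o=r.get_obs();Rt=cv2.Rodrigues(np.array(o["orientation"]))[0];print(Rt.round(3).tolist())
d=np.r_[F[0],.12]-o["tcp_pos"];print("tool mm",(Rt.T@d*1e3).round(1), o["tcp_pos"])
E
```

```text
det 1.0000000000000002 centre [ 0.5778 -0.0237] yaw -27.175249050045657
heads [[0.587, -0.1132], [0.6402, -0.0886], [0.6669, -0.0365], [0.6559, 0.0211]] resid mm [[0.1, 0.1], [-0.2, 0.1], [0.4, -0.2], [-0.3, -0.0]]
rim 0.1186
rim 0.1176
rim 0.1193
rim 0.1192
gaps [[0.6156, -0.1054], [0.6579, -0.0648], [0.6662, -0.0068]]
side px [[329.6, 219.9], [340.1, 201.2], [329.4, 182.9], [304.8, 171.8]]
[[0.906, 0.424, -0.001], [0.424, -0.906, 0.001], [-0.0, -0.002, -1.0]]
tool mm [ 483.6 -322.9  132.9] [ 0.2859533  -0.61089066  0.25240905]
```

Residuals are under 0.5 mm and the rim check reads about 119 mm, so the ledge is at z≈0. I'll shut the fingers, square the tool to the world axes and go above bolt 1.

Request:
{"api": "step_arm", "payload": {"moves": [{"rz": 8.4, "gripper": -1}, {"rz": 8.4, "gripper": -1}, {"rz": 8.3, "gripper": -1}, {"dx": 21.5, "dy": -35.5, "gripper": -1}, {"dx": 21.5, "dy": -35.5, "gripper": -1}, {"dx": 21.5, "dy": -35.5, "gripper": -1}, {"dx": 21.5, "dy": -35.5, "gripper": -1}, {"dx": 21.5, "dy": -35.5, "gripper": -1}, {"dx": 21.5, "dy": -35.5, "gripper": -1}, {"dx": 21.5, "dy": -35.5, "gripper": -1}, {"dx": 21.5, "dy": -35.5, "gripper": -1}, {"dx": 21.5, "dy": -35.5, "gripper": -1}, {"dx": 21.5, "dy": -35.5, "gripper": -1}, {"dx": 21.5, "dy": -35.5, "gripper": -1}, {"dx": 21.5, "dy": -35.5, "gripper": -1}, {"dx": 21.5, "dy": -35.5, "gripper": -1}, {"dx": 21.5, "dy": -35.5, "gripper": -1}, {"dz": 40, "gripper": -1}, {"dz": 40, "gripper": -1}, {"gripper": -1}]}}

```text
invalid input at $.moves[0]: expected keys rx, ry, rz, dx, dy, dz, gripper
```

```bash
cat > go.py <<'E'
from h import *
import sys
F=np.load("F.npy");o=r.get_obs();Rt=cv2.Rodrigues(np.array(o["orientation"]))[0]
print(o["clock"],o["tcp_pos"].round(4),"tips",(o["tcp_pos"]+Rt[:,2]*r.tcp_to_tips).round(4),Rt.round(3).tolist(),o["contact_force"].round(1),o["grip_width"],o["joints"].round(2))
for f in F:print((Rt.T@(np.r_[f,.044+r.tcp_to_tips]-o["tcp_pos"])*1e3).round(1))
E
python3 go.py; python3 -c "
from h import *
cv2.imwrite('pics/s1.png',cv2.resize(r.grab_frame('side')[60:300,180:440],None,fx=2.5,fy=2.5))"
```

```text
0.1 [ 0.286  -0.6109  0.2524] tips [ 0.2859 -0.6109  0.2304] [[0.906, 0.424, -0.001], [0.424, -0.906, 0.001], [-0.0, -0.002, -1.0]] [ 0.4 -0.6  1.6] 0.08571982294148142 [ 1.02  0.48  0.02  1.56 -0.01  1.11 -0.08]
[ 483.6 -322.8  186.9]
[ 542.2 -322.5  186.9]
[ 588.6 -358.4  186.9]
[ 603.  -415.2  187. ]
```

View pics/s1.png

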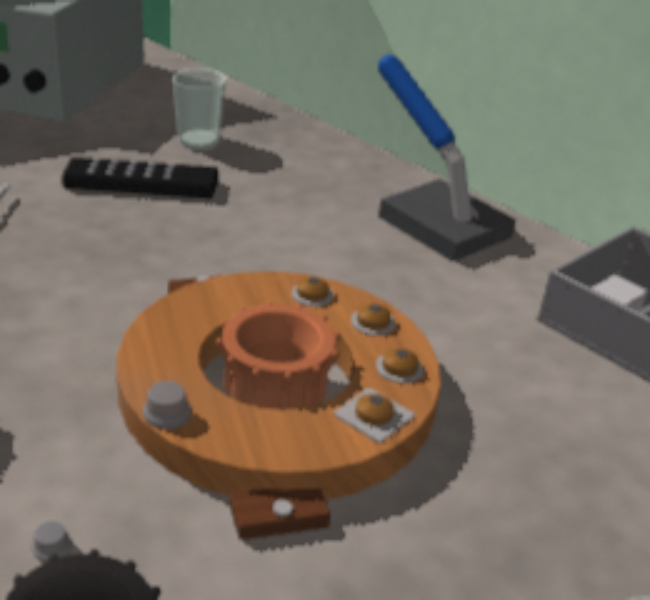

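The move call was refused because every row needs all seven keys. The picture just shows the unobstructed mount, with no arm in view. I'll resend it with full rows.

Request:
{"api": "step_arm", "payload": {"moves": [{"rx": 0, "ry": 0, "rz": 8.4, "dx": 0, "dy": 0, "dz": 0, "gripper": -1}, {"rx": 0, "ry": 0, "rz": 8.4, "dx": 0, "dy": 0, "dz": 0, "gripper": -1}, {"rx": 0, "ry": 0, "rz": 8.3, "dx": 0, "dy": 0, "dz": 0, "gripper": -1}, {"rx": 0, "ry": 0, "rz": 0, "dx": 21.5, "dy": -35.5, "dz": 0, "gripper": -1}, {"rx": 0, "ry": 0, "rz": 0, "dx": 21.5, "dy": -35.5, "dz": 0, "gripper": -1}, {"rx": 0, "ry": 0, "rz": 0, "dx": 21.5, "dy": -35.5, "dz": 0, "gripper": -1}, {"rx": 0, "ry": 0, "rz": 0, "dx": 21.5, "dy": -35.5, "dz": 0, "gripper": -1}, {"rx": 0, "ry": 0, "rz": 0, "dx": 21.5, "dy": -35.5, "dz": 0, "gripper": -1}, {"rx": 0, "ry": 0, "rz": 0, "dx": 21.5, "dy": -35.5, "dz": 0, "gripper": -1}, {"rx": 0, "ry": 0, "rz": 0, "dx": 21.5, "dy": -35.5, "dz": 0, "gripper": -1}, {"rx": 0, "ry": 0, "rz": 0, "dx": 21.5, "dy": -35.5, "dz": 0, "gripper": -1}, {"rx": 0, "ry": 0, "rz": 0, "dx": 21.5, "dy": -35.5, "dz": 0, "gripper": -1}, {"rx": 0, "ry": 0, "rz": 0, "dx": 21.5, "dy": -35.5, "dz": 0, "gripper": -1}, {"rx": 0, "ry": 0, "rz": 0, "dx": 21.5, "dy": -35.5, "dz": 0, "gripper": -1}, {"rx": 0, "ry": 0, "rz": 0, "dx": 21.5, "dy": -35.5, "dz": 0, "gripper": -1}, {"rx": 0, "ry": 0, "rz": 0, "dx": 21.5, "dy": -35.5, "dz": 0, "gripper": -1}, {"rx": 0, "ry": 0, "rz": 0, "dx": 21.5, "dy": -35.5, "dz": 0, "gripper": -1}, {"rx": 0, "ry": 0, "rz": 0, "dx": 0, "dy": 0, "dz": 40, "gripper": -1}, {"rx": 0, "ry": 0, "rz": 0, "dx": 0, "dy": 0, "dz": 40, "gripper": -1}, {"rx": 0, "ry": 0, "rz": 0, "dx": 0, "dy": 0, "dz": 0, "gripper": -1}]}}

```text
clock: 2.65
tcp_pos: [0.5849, -0.1141, 0.1703]
orientation: [-3.141, 0.0, 0.011]
contact_force: [-0.2, -0.6, -0.0]
grip_width: -0.0002
gripper_force: 0.0
```

```bash
python3 go.py; python3 -c "
from h import *
cv2.imwrite('pics/s2.png',cv2.resize(r.grab_frame('side')[60:300,180:440],None,fx=2.5,fy=2.5))"
```

```text
2.65 [ 0.5849 -0.1141  0.1703] tips [ 0.5847 -0.1141  0.1483] [[1.0, -0.0, -0.007], [-0.0, -1.0, 0.001], [-0.007, -0.001, -1.0]] [-0.2 -0.6 -0. ] -0.0002020435404429948 [ 0.17  0.44 -0.1   1.82  0.06  0.89 -1.53]
[  2.8  -0.8 104.3]
[ 56.  -25.4 103.9]
[ 82.8 -77.5 103.8]
[  71.8 -135.1  103.9]
```

View pics/s2.png

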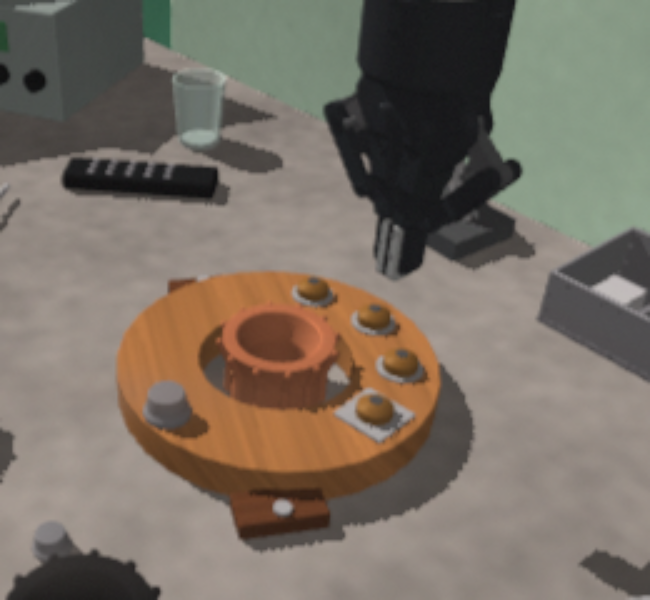

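The closed fingertips, at crop (395,270), hang above the square-washer bolt. I'll descend to about 13 mm above the head and settle.

Request:
{"api": "step_arm", "payload": {"moves": [{"rx": 0, "ry": 0, "rz": 0, "dx": 2.5, "dy": -1, "dz": 30, "gripper": -1}, {"rx": 0, "ry": 0, "rz": 0, "dx": 0, "dy": 0, "dz": 30, "gripper": -1}, {"rx": 0, "ry": 0, "rz": 0, "dx": 0, "dy": 0, "dz": 20, "gripper": -1}, {"rx": 0, "ry": 0, "rz": 0, "dx": 0, "dy": 0, "dz": 10, "gripper": -1}, {"rx": 0, "ry": 0, "rz": 0, "dx": 0, "dy": 0, "dz": 0, "gripper": -1}, {"rx": 0, "ry": 0, "rz": 0, "dx": 0, "dy": 0, "dz": 0, "gripper": -1}]}}

```text
clock: 3.45
tcp_pos: [0.5908, -0.1136, 0.0847]
orientation: [3.141, -0.001, 0.003]
contact_force: [0.2, -0.3, 0.8]
grip_width: 0.0
gripper_force: 0.0
```

```bash
python3 go.py
```

```text
3.45 [ 0.5908 -0.1136  0.0847] tips [ 0.5909 -0.1136  0.0627] [[1.0, -0.0, 0.002], [-0.0, -1.0, -0.0], [0.002, 0.0, -1.0]] [ 0.2 -0.3  0.8] 3.919166233334847e-05 [ 0.16  0.56 -0.1   1.86  0.08  0.72 -1.55]
[-3.9 -0.4 18.7]
[ 49.3 -25.   18.8]
[ 76.  -77.2  18.8]
[  65.  -134.7   18.8]
```

Request:
{"api": "step_arm", "payload": {"moves": [{"rx": 0, "ry": 0, "rz": 0, "dx": -3.5, "dy": 0, "dz": 6, "gripper": -1}, {"rx": 0, "ry": 0, "rz": 0, "dx": 0, "dy": 0, "dz": 6, "gripper": -1}, {"rx": 0, "ry": 0, "rz": 0, "dx": 0, "dy": 0, "dz": 4, "gripper": -1}, {"rx": 0, "ry": 0, "rz": 0, "dx": 0, "dy": 0, "dz": 0, "gripper": -1}, {"rx": 0, "ry": 0, "rz": 0, "dx": 0, "dy": 0, "dz": 0, "gripper": -1}, {"rx": 0, "ry": 0, "rz": 0, "dx": 0, "dy": 0, "dz": 0, "gripper": -1}]}}

```text
clock: 4.2
tcp_pos: [0.5865, -0.1135, 0.0674]
orientation: [3.142, -0.001, 0.0]
contact_force: [-0.7, 0.1, -0.2]
grip_width: -0.0002
gripper_force: 0.0
```

```bash
python3 go.py
```

```text
4.2 [ 0.5865 -0.1135  0.0674] tips [ 0.5865 -0.1135  0.0454] [[1.0, -0.0, 0.0], [-0.0, -1.0, -0.0], [0.0, 0.0, -1.0]] [-0.7  0.1 -0.2] -0.00021331202097795912 [ 0.16  0.58 -0.1   1.88  0.08  0.69 -1.56]
[ 0.5 -0.2  1.4]
[ 53.7 -24.9   1.4]
[ 80.4 -77.    1.4]
[  69.4 -134.5    1.4]
```

Request:
{"api": "step_arm", "payload": {"moves": [{"rx": 0, "ry": 0, "rz": 0, "dx": 0, "dy": 0, "dz": 2, "gripper": -1}, {"rx": 0, "ry": 0, "rz": 0, "dx": 0, "dy": 0, "dz": 2, "gripper": -1}, {"rx": 0, "ry": 0, "rz": 0, "dx": 0, "dy": 0, "dz": 0, "gripper": -1}, {"rx": 0, "ry": 0, "rz": 0, "dx": 0, "dy": 0, "dz": 0, "gripper": -1}, {"rx": 0, "ry": 0, "rz": 0, "dx": 0, "dy": 0, "dz": 0, "gripper": -1}]}}

```text
clock: 4.82
tcp_pos: [0.5866, -0.1135, 0.0635]
orientation: [3.142, -0.0, 0.001]
contact_force: [0.3, 0.4, 3.0]
grip_width: -0.0001
gripper_force: 1.3
```

```bash
python3 go.py
```

```text
4.825 [ 0.5866 -0.1135  0.0635] tips [ 0.5866 -0.1135  0.0415] [[1.0, -0.0, 0.001], [-0.0, -1.0, -0.0], [0.001, 0.0, -1.0]] [0.3 0.4 3. ] -8.662178162732432e-05 [ 0.16  0.59 -0.09  1.88  0.08  0.68 -1.56]
[ 0.4 -0.2 -2.5]
[ 53.6 -24.8  -2.5]
[ 80.3 -77.   -2.5]
[  69.3 -134.5   -2.5]
```

The reading is 3.0 N with the tips 2.5 mm below the rest height, which matches a 2.5 mm dip. Now I'll lift 9.5 mm, go over gap 1 to bolt 2 and press there.

Request:
{"api": "step_arm", "payload": {"moves": [{"rx": 0, "ry": 0, "rz": 0, "dx": 0, "dy": 0, "dz": -5, "gripper": -1}, {"rx": 0, "ry": 0, "rz": 0, "dx": 0, "dy": 0, "dz": -4.5, "gripper": -1}, {"rx": 0, "ry": 0, "rz": 0, "dx": 14.5, "dy": -4, "dz": 0, "gripper": -1}, {"rx": 0, "ry": 0, "rz": 0, "dx": 14.5, "dy": -4, "dz": 0, "gripper": -1}, {"rx": 0, "ry": 0, "rz": 0, "dx": 0, "dy": 0, "dz": 0, "gripper": -1}, {"rx": 0, "ry": 0, "rz": 0, "dx": 0, "dy": 0, "dz": 0, "gripper": -1}, {"rx": 0, "ry": 0, "rz": 0, "dx": 12.5, "dy": -8.5, "dz": 0, "gripper": -1}, {"rx": 0, "ry": 0, "rz": 0, "dx": 12, "dy": -8.5, "dz": 0, "gripper": -1}, {"rx": 0, "ry": 0, "rz": 0, "dx": 0, "dy": 0, "dz": 0, "gripper": -1}, {"rx": 0, "ry": 0, "rz": 0, "dx": 0, "dy": 0, "dz": 0, "gripper": -1}, {"rx": 0, "ry": 0, "rz": 0, "dx": 0, "dy": 0, "dz": 3, "gripper": -1}, {"rx": 0, "ry": 0, "rz": 0, "dx": 0, "dy": 0, "dz": 3, "gripper": -1}, {"rx": 0, "ry": 0, "rz": 0, "dx": 0, "dy": 0, "dz": 2, "gripper": -1}, {"rx": 0, "ry": 0, "rz": 0, "dx": 0, "dy": 0, "dz": 1.5, "gripper": -1}, {"rx": 0, "ry": 0, "rz": 0, "dx": 0, "dy": 0, "dz": 0, "gripper": -1}, {"rx": 0, "ry": 0, "rz": 0, "dx": 0, "dy": 0, "dz": 0, "gripper": -1}, {"rx": 0, "ry": 0, "rz": 0, "dx": 0, "dy": 0, "dz": 0, "gripper": -1}]}}

```text
clock: 6.95
tcp_pos: [0.6397, -0.0887, 0.0634]
orientation: [3.141, -0.001, -0.0]
contact_force: [-0.6, -2.3, 2.2]
grip_width: -0.0001
gripper_force: 1.4
```

```bash
python3 go.py
```

```text
6.95 [ 0.6397 -0.0887  0.0634] tips [ 0.6397 -0.0887  0.0414] [[1.0, -0.0, -0.0], [-0.0, -1.0, -0.0], [-0.0, 0.0, -1.0]] [-0.6 -2.3  2.2] -0.00010887937284521057 [ 0.11  0.65 -0.09  1.76  0.08  0.74 -1.6 ]
[-52.7  24.6  -2.6]
[ 0.4 -0.1 -2.6]
[ 27.2 -52.2  -2.6]
[  16.1 -109.8   -2.6]
```

Request:
{"api": "step_arm", "payload": {"moves": [{"rx": 0, "ry": 0, "rz": 0, "dx": 0, "dy": 0, "dz": -5, "gripper": -1}, {"rx": 0, "ry": 0, "rz": 0, "dx": 0, "dy": 0, "dz": -4.5, "gripper": -1}, {"rx": 0, "ry": 0, "rz": 0, "dx": 9, "dy": -12, "dz": 0, "gripper": -1}, {"rx": 0, "ry": 0, "rz": 0, "dx": 9, "dy": -12, "dz": 0, "gripper": -1}, {"rx": 0, "ry": 0, "rz": 0, "dx": 0, "dy": 0, "dz": 0, "gripper": -1}, {"rx": 0, "ry": 0, "rz": 0, "dx": 0, "dy": 0, "dz": 0, "gripper": -1}, {"rx": 0, "ry": 0, "rz": 0, "dx": 4.5, "dy": -14, "dz": 0, "gripper": -1}, {"rx": 0, "ry": 0, "rz": 0, "dx": 4.5, "dy": -14, "dz": 0, "gripper": -1}, {"rx": 0, "ry": 0, "rz": 0, "dx": 0, "dy": 0, "dz": 0, "gripper": -1}, {"rx": 0, "ry": 0, "rz": 0, "dx": 0, "dy": 0, "dz": 0, "gripper": -1}, {"rx": 0, "ry": 0, "rz": 0, "dx": 0, "dy": 0, "dz": 3, "gripper": -1}, {"rx": 0, "ry": 0, "rz": 0, "dx": 0, "dy": 0, "dz": 3, "gripper": -1}, {"rx": 0, "ry": 0, "rz": 0, "dx": 0, "dy": 0, "dz": 2, "gripper": -1}, {"rx": 0, "ry": 0, "rz": 0, "dx": 0, "dy": 0, "dz": 1.5, "gripper": -1}, {"rx": 0, "ry": 0, "rz": 0, "dx": 0, "dy": 0, "dz": 0, "gripper": -1}, {"rx": 0, "ry": 0, "rz": 0, "dx": 0, "dy": 0, "dz": 0, "gripper": -1}, {"rx": 0, "ry": 0, "rz": 0, "dx": 0, "dy": 0, "dz": 0, "gripper": -1}]}}

```text
clock: 9.07
tcp_pos: [0.6668, -0.0368, 0.0634]
orientation: [3.141, -0.001, 0.0]
contact_force: [-1.0, -2.3, 4.2]
grip_width: -0.0006
gripper_force: 1.4
```

```bash
python3 go.py
```

```text
9.075 [ 0.6668 -0.0368  0.0634] tips [ 0.6668 -0.0368  0.0414] [[1.0, -0.001, 0.0], [-0.001, -1.0, -0.0], [0.0, 0.0, -1.0]] [-1.  -2.3  4.2] -0.0006229652098380673 [ 0.02  0.68 -0.09  1.7   0.08  0.77 -1.67]
[-79.8  76.5  -2.5]
[-26.6  51.9  -2.6]
[ 0.1 -0.3 -2.6]
[-10.9 -57.8  -2.6]
```

Request:
{"api": "step_arm", "payload": {"moves": [{"rx": 0, "ry": 0, "rz": 0, "dx": 0, "dy": 0, "dz": -5, "gripper": -1}, {"rx": 0, "ry": 0, "rz": 0, "dx": 0, "dy": 0, "dz": -4.5, "gripper": -1}, {"rx": 0, "ry": 0, "rz": 0, "dx": 0, "dy": -15, "dz": 0, "gripper": -1}, {"rx": 0, "ry": 0, "rz": 0, "dx": -0.5, "dy": -15, "dz": 0, "gripper": -1}, {"rx": 0, "ry": 0, "rz": 0, "dx": 0, "dy": 0, "dz": 0, "gripper": -1}, {"rx": 0, "ry": 0, "rz": 0, "dx": 0, "dy": 0, "dz": 0, "gripper": -1}, {"rx": 0, "ry": 0, "rz": 0, "dx": -5, "dy": -14, "dz": 0, "gripper": -1}, {"rx": 0, "ry": 0, "rz": 0, "dx": -5.5, "dy": -14, "dz": 0, "gripper": -1}, {"rx": 0, "ry": 0, "rz": 0, "dx": 0, "dy": 0, "dz": 0, "gripper": -1}, {"rx": 0, "ry": 0, "rz": 0, "dx": 0, "dy": 0, "dz": 0, "gripper": -1}, {"rx": 0, "ry": 0, "rz": 0, "dx": 0, "dy": 0, "dz": 3, "gripper": -1}, {"rx": 0, "ry": 0, "rz": 0, "dx": 0, "dy": 0, "dz": 3, "gripper": -1}, {"rx": 0, "ry": 0, "rz": 0, "dx": 0, "dy": 0, "dz": 2, "gripper": -1}, {"rx": 0, "ry": 0, "rz": 0, "dx": 0, "dy": 0, "dz": 1.5, "gripper": -1}, {"rx": 0, "ry": 0, "rz": 0, "dx": 0, "dy": 0, "dz": 0, "gripper": -1}, {"rx": 0, "ry": 0, "rz": 0, "dx": 0, "dy": 0, "dz": 0, "gripper": -1}, {"rx": 0, "ry": 0, "rz": 0, "dx": 0, "dy": 0, "dz": 0, "gripper": -1}]}}

```text
clock: 11.2
tcp_pos: [0.6559, 0.0212, 0.0635]
orientation: [3.141, -0.001, 0.0]
contact_force: [-0.6, -2.1, 2.1]
grip_width: 0.0001
gripper_force: 1.4
```

```bash
python3 go.py
```

```text
11.2 [0.6559 0.0212 0.0635] tips [0.6559 0.0212 0.0415] [[1.0, -0.001, 0.0], [-0.001, -1.0, -0.0], [0.0, 0.0, -1.0]] [-0.6 -2.1  2.1] 5.2201116475259224e-05 [-0.06  0.66 -0.09  1.73  0.08  0.75 -1.77]
[-68.9 134.5  -2.5]
[-15.7 109.8  -2.5]
[11.  57.7 -2.5]
[ 0.   0.1 -2.5]
```

The pad force was 1.3 to 1.4 N at all four bolts, so the presses were alike. Now I'll lift clear.

Request:
{"api": "step_arm", "payload": {"moves": [{"rx": 0, "ry": 0, "rz": 0, "dx": 0, "dy": 0, "dz": -5, "gripper": -1}, {"rx": 0, "ry": 0, "rz": 0, "dx": 0, "dy": 0, "dz": -15, "gripper": -1}, {"rx": 0, "ry": 0, "rz": 0, "dx": 0, "dy": 0, "dz": -30, "gripper": -1}, {"rx": 0, "ry": 0, "rz": 0, "dx": 0, "dy": 0, "dz": -40, "gripper": -1}, {"rx": 0, "ry": 0, "rz": 0, "dx": 0, "dy": 0, "dz": -30, "gripper": -1}, {"rx": 0, "ry": 0, "rz": 0, "dx": 0, "dy": 0, "dz": 0, "gripper": -1}, {"rx": 0, "ry": 0, "rz": 0, "dx": 0, "dy": 0, "dz": 0, "gripper": -1}, {"rx": 0, "ry": 0, "rz": 0, "dx": 0, "dy": 0, "dz": 0, "gripper": -1}, {"rx": 0, "ry": 0, "rz": 0, "dx": 0, "dy": 0, "dz": 0, "gripper": -1}]}}

```text
clock: 12.32
tcp_pos: [0.6553, 0.0216, 0.1823]
orientation: [3.141, -0.0, -0.003]
contact_force: [0.1, -0.3, 0.4]
grip_width: -0.0004
gripper_force: 0.0
```

```bash
python3 -c "
from h import *
cv2.imwrite('pics/s3.png',cv2.resize(r.grab_frame('side')[60:300,180:440],None,fx=2.5,fy=2.5));o=r.get_obs();print(o['clock'],o['tcp_pos'],o['contact_force'])"
```

```text
12.375 [0.65546145 0.02156654 0.18244685] [-0.25705574 -0.56394658  0.01864944]
```

View pics/s3.png

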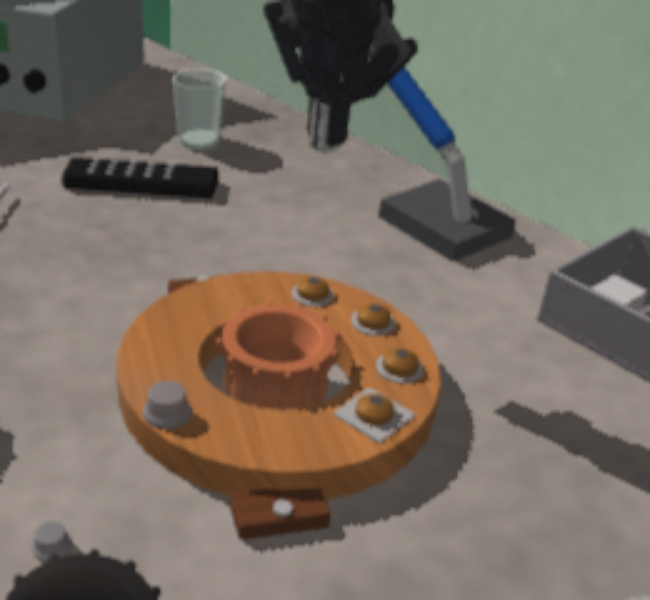

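The hand is clear at crop (325,140) and all four heads are up. The coil at (278,350) and the knob at (168,403) have not moved.

```bash
python3 -c "
from bench import r
print(r.hand_in())"
```

```text
the job is handed in; nothing more can be done
None
```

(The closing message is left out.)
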